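Turn a leaf of the sweets picture book

ROBOT

A 6-joint arm with a two-finger parallel gripper is mounted at the origin on a cart in front of the work surface, level with it; the furniture and walls round the work are solid. World frame = base frame: x ahead of the robot, y to its left, z up, the work surface at z = 0. Lengths are in m, angles in rad, forces in N, time in s.
With the tool pointing down it reaches from about 0.35 to 0.975 m from the base axis. Payload 4.9 kg.
Tool frame: the origin (TCP) lies on the front face of the gripper's body, between the roots of the fingers; the fingertips stand ctrl.tip_extent ahead of it and the grasp point (between the pads) lies 54 mm ahead of it (ctrl.tip_extent is the distance from the TCP to the fingertips, in m); z points along the fingers, y is the line along which they close (so a half turn about z gives the same grasp; the last joint's range is limited). The gripper opens to 85 mm and grips with 20 to 120 N. Pads are 22 mm wide; open, the fingers measure 114 mm over their backs; the gripper's body (76 mm by 85 mm) begins 54 mm behind the grasp point. The pads swing forward as they close: fully open they stand 13 mm farther back than shut.
Start: joints at [1.146, 0.053, 1.613, -0, 1.476, -0.119], TCP at [0.188, 0.596, 0.304] pointing down, gripper open.
Joint ranges: [-3.01, 3.01], [-1.01, 2.22], [0.06, 2.58], [-1.02, 4.17], [0.09, 2.62], [-3.14, 3.14]. Speed limits (rad/s): [2.57, 2.57, 3.14, 3.14, 3.14, 3.14].

INTERFACE

Orientations are given as a rotation vector (axis times angle).
In Python, from station import ctrl gives the robot as it stands.
- The arm moves only by the tool apply_moves, never from a script. Its argument "rows" is one flat list of numbers, 6 for each row, row after row: the shift along the tool's x, y, z normalised to -1 to 1, where 1 is 0.6 m, then the turn, a rotation vector about the tool's x, y, z normalised to -1 to 1, where 1 is 90 degrees. A call has 1 to 20 rows; each row is the pose to reach, as a shift and turn from the pose commanded when the call began, along the tool's axes at that moment; what a row does not reach only later rows make up. A row lasts 1/10 s, in which the tool goes at most 50 mm and 8.59 degrees, less where a joint would pass 70% of its speed; a pose out of reach is approached as far as the arm can. A call with a number of a shift or a turn outside -1 to 1 is refused whole. A call with a gripper value outside its range is refused whole. "grip" is the opening, from 0 (shut) to 1 (fully open), set as the call begins (left out, the last holds). The fingers move at their own pace and stop on an object; "grip_force" is the grip in N (left out, the last holds). Time passes only in rows, so rows that repeat a pose let the fingers close. It gives the time, the measured TCP pose, the force, the opening and the grip force at its end, in the units of the state.
- ctrl.get_obs(): the state, without advancing time (a new reading comes with each control period).
- ctrl.get_image(name): name is "side" or "top" or "wrist"; returns (picture, depth): 384x512x3 uint8, blue, green, red; 384x512 float32, m along the optical axis (not along the pixel's ray), 0 where there is no reading.
- ctrl.camera_model(name): a dict with "mtx" (3x3 intrinsics, pixels), "R" (3x3) and "t" (3): a world point X has camera coordinates R X + t; the wrist camera has in their place "tool_from_camera" (4x4, takes a point from camera to tool coordinates, whose origin is the TCP and whose axes are the flange's). Camera axes: x right, y down, z forward; pixel columns grow to the right and rows downward; lengths in m; the calibration is good to about 2 mm. A picture is of the moment at which its call begins: read the wrist's pose just before it. camera_model takes no time and is no camera call.
- ctrl.finish_job(): hands the job in; it is judged then, once.
The state is a dict: "t": time; "q": joint angles; "dq": joint speeds; "effort": joint torques, N m; "tool_pos": TCP position; "tool_rot": TCP orientation; "contact_force": force on the tool from outside, world axes, zero at the start; "wrist_torque": the same for the moment, N m; "opening": finger opening in m; "grip_force": force on a finger pad.
Only numpy, scipy, OpenCV 4.12 (cv2) and the standard library are available. Lean on these libraries where they do the work, as an engineer would, in place of code of your own. Each camera call takes 0.05 s, during which the arm holds its last target. There are 200 camera calls.

TASK

On the low wooden stand lies an open picture book of sweets with stiff leaves. Push up the top leaf on the right-hand side (the one with the red tab), turn it over the spine and press it down flat on the left-hand side; only push it with the fingers, never pinch it between them. The leaf with the blue tab under it stays lying on the right; leave everything else where it is and take the hand away at the end.

Things in the scene. Friction and masses are not known exactly. Their poses are not given: they have to be found in the camera images.
- stand: book stand, fixed: dark plinth 130 x 170 x 40 mm under a brown wooden deck 165 (x) x 230 mm (y), deck top 50 mm above the worktop. Origin: centre of its underside, below the spine. x runs along the spine away from the robot, y from the right-hand page (y < 0) to the left-hand page (y > 0), z up. Place varies, yaw up to 0.4 rad either way
- spine (a point): middle of the spine, the hinge axis of both leaves: it runs along the stand's x at y = 0, 60.5 mm above the worktop. A 6 mm steel rod, 165 mm long with its end blocks; its wire rings stand up to 71 mm above the worktop. Site axes as the stand's
- top_leaf (a joint): angle of the top leaf about the spine, rad: 0 = lying on the right, pi/2 = upright, pi = flat on the left. Starts between 0 and 0.12. The hinge friction (0.07 N m) outweighs the leaf (60 to 90 g), so it stays at any angle where it is left and must be pushed all the way down; this takes 1 to 2 N near its edge
- red_tab (a point): middle of the outer edge of the top leaf's red tab, 140 mm from the spine, at stand x = -52 mm (the end nearer the robot). The tab is 40 mm wide along the spine and runs from 110 to 140 mm from it; the deck ends at 115 mm, so its last 25 mm overhang freely. With the leaf flat on the right its underside is 58 mm above the worktop
- leaf_mid (a point): a point on the spine axis inside the top leaf's inner edge, turning with the leaf (axes as the stand's at joint 0). Top leaf: stiff cream board, 150 mm along the spine, reaching 110 mm from it (then the red tab), 6 mm thick, at joint 0 from 2.5 mm below to 3.5 mm above the spine axis. Fingers pressing on its face and its back at once count as pinching
- lower_leaf (a joint): angle of the leaf with the blue tab, rad: 0 = lying on the right under the top leaf, where it must stay
- blue_tab (a point): middle of the outer edge of the lower leaf's blue tab, 140 mm from the spine, at stand x = +52 mm (the end away from the robot), 54.5 mm above the worktop; the tab is 40 mm wide, 4 mm thick. Otherwise the lower leaf has the outline of the top leaf
- brown_box: white and brown card box standing upright, 46 x 52 x 150 mm high; the origin is the centre of its underside; a bystander, to be left where it is
- blue_box: white and blue card box standing upright, 46 x 52 x 150 mm high; the origin is the centre of its underside; a bystander, to be left where it is
- tape: roll of brown tape lying flat, 93 mm across, 48 mm high; the origin is the centre of its underside; a bystander, to be left where it is
- nougat_bar: wrapped nougat bar, 48 x 243 x 31 mm high; the origin is the centre of its underside; a bystander, to be left where it is
- scissors: scissors with blue handles, 87 x 199 x 9 mm high; the origin is the centre of its underside; a bystander, to be left where it is
- pen: blue and white marker pen, 17 x 135 x 16 mm high; the origin is the centre of its underside; a bystander, to be left where it is
- notebook: dark blue notebook, 150 x 104 x 14 mm high; the origin is the centre of its underside; a bystander, to be left where it is

How it is judged:
By the outcome, as a careful person would: the job done as asked, in the order asked, and still so for the second after the job is handed in, with the robot touching nothing.
It also fails if it takes over 48 s, if anything falls off the work surface, if the arm or the gripper's body presses on something with over 40 N, if the wrist force passes 120 N, or if a joint passes its speed limit or range.

## Working session

There is one attempt and no reset: what is moved stays moved. The work goes in short steps, Python scripts to look and compute and a tool call to move; the robot and the scene stay as the last step left them, time stands still between calls to the robot, and variables do not carry over. Pictures are saved under pics/ and viewed, at most 10 in all, crops included, and the job is handed in when it is done.

Besides the shell and the picture viewer there is one more tool, called after "Emit:" as name(argument=value, ...) on one line, values as JSON. apply_moves: Moves the arm, as the interface text tells. Its arguments: {"type":"object","properties":{"rows":{"type":"array","items":{"type":"number"}},"grip":{"type":"number"},"grip_force":{"type":"number"}},"required":["rows"]}

```bash
ls; mkdir -p pics
python3 - <<'E'
from station import ctrl
import cv2,numpy as np
o=ctrl.get_obs();print(o,ctrl.tip_extent)
for n in ["top","side"]:
    im,d=ctrl.get_image(n);cv2.imwrite(f"pics/{n}0.png",im);np.savez(f"pics/{n}0.npz",im=im,d=d);print(n,ctrl.camera_model(n))
print(ctrl.camera_model("wrist"))
E
```

```text
pics
{'t': 0.0, 'q': array([ 1.14599520e+00,  5.32864164e-02,  1.61431275e+00,  2.15691816e-05,
        1.47600740e+00, -1.19010290e-01]), 'dq': array([-2.46052383e-03, -8.33244595e-04,  2.01038805e-03, -5.69162607e-04,
        2.57254170e-04,  7.44116830e-05]), 'effort': array([ 2.08159960e-03, -3.93669748e+01, -3.70186400e+01,  1.92535563e-04,
        7.14686859e-03, -7.36853565e-06]), 'tool_pos': array([0.187954  , 0.59555846, 0.30269535]), 'tool_rot': array([-4.78383301e-01, -3.10438666e+00,  3.03763339e-03]), 'contact_force': array([-0.75497143, -0.27819594, -0.32295545]), 'wrist_torque': array([-0.02834494, -0.00012372, -0.02868843]), 'grip_force': 0.0, 'opening': 0.08553922604424499} 0.0726
top {'mtx': array([[401.02144633,   0.        , 256.47709432],
       [  0.        , 401.02144633, 195.72633261],
       [  0.        ,   0.        ,   1.        ]]), 'R': array([[-0.00221775, -0.99997322, -0.00697444],
       [-0.99096686,  0.00313287, -0.1340704 ],
       [ 0.13408866,  0.0066141 , -0.99094727]]), 't': array([0.04803833, 0.52919097, 1.197167  ])}
side {'mtx': array([[415.
[... 171 characters left out ...]
.1027976 ,  0.01124813],
       [-0.05893444, -0.65286382, -0.75517916],
       [ 0.0849741 ,  0.75046751, -0.65542194]]), 't': array([-0.53188845,  0.09652649,  1.19904468])}
{'mtx': array([[272.76884607,   0.        , 250.42191   ],
       [  0.        , 272.76884607, 189.71854394],
       [  0.        ,   0.        ,   1.        ]]), 'tool_from_camera': array([[-5.89586959e-04, -9.44827937e-01, -3.27566514e-01,
         8.52980289e-02],
       [ 9.99999723e-01, -4.07991386e-04, -6.23095241e-04,
         3.83190245e-04],
       [ 4.55073475e-04, -3.27566791e-01,  9.44827916e-01,
        -7.01960918e-02],
       [ 0.00000000e+00,  0.00000000e+00,  0.00000000e+00,
         1.00000000e+00]])}
```

View pics/top0.png

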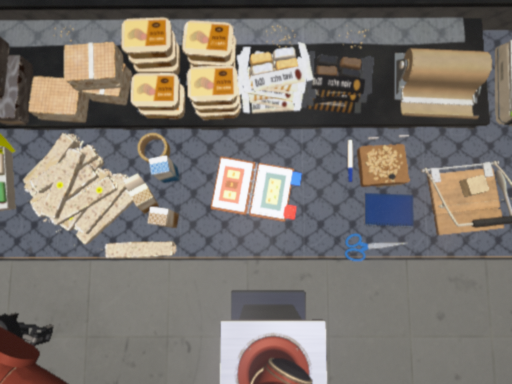

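View pics/side0.png

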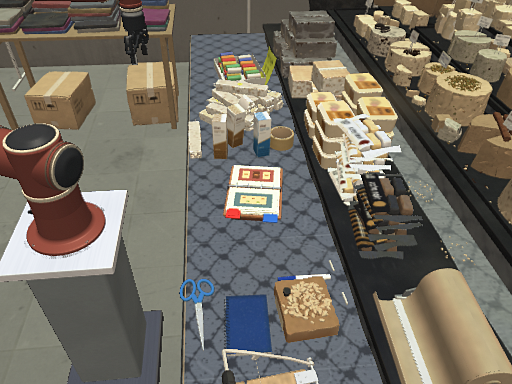

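The book is near the image centre (top view: red tab at about (290,212), blue at about (296,179), spine around x≈250). Boxes and tape are to its left and clear. Next I locate the tabs by colour.

```bash
cat > h.py <<'E'
import numpy as np,cv2
from station import ctrl
def ray(m,uv,z):
    K,R,t=m["mtx"],m["R"],m["t"]
    d=R.T@np.linalg.solve(K,np.array([uv[0],uv[1],1.])); c=-R.T@t
    return c+d*(z-c[2])/d[2]
def blob(mask,roi):
    x0,x1,y0,y1=roi; s=np.zeros_like(mask);s[y0:y1,x0:x1]=mask[y0:y1,x0:x1]
    c,_=cv2.findContours(s,cv2.RETR_EXTERNAL,cv2.CHAIN_APPROX_NONE)
    c=max(c,key=cv2.contourArea);return c
E
python3 - <<'E'
from h import *
P={}
for n,rr,rb in [("top",(275,310,200,225),(280,310,165,192)),("side",(215,250,200,225),(255,285,205,228))]:
    f=np.load(f"pics/{n}0.npz");im=f["im"];hsv=cv2.cvtColor(im,cv2.COLOR_BGR2HSV);m=ctrl.camera_model(n)
    red=(((hsv[...,0]<6)|(hsv[...,0]>174))&(hsv[...,1]>190)&(hsv[...,2]>90)).astype(np.uint8)
    blue=((hsv[...,0]>100)&(hsv[...,0]<125)&(hsv[...,1]>150)&(hsv[...,2]>100)).astype(np.uint8)
    for nm,mk,roi,z in [("red",red,rr,.068),("blue",blue,rb,.0565)]:
        c=blob(mk,roi);r=cv2.minAreaRect(c);M=cv2.moments(c);u=(M["m10"]/M["m00"],M["m01"]/M["m00"])
        w=ray(m,u,z);P[n,nm]=w;print(n,nm,r,w.round(4),np.array([ray(m,p,z)[:2] for p in cv2.boxPoints(r)]).round(3).tolist())
        # depth point
        K=m["mtx"];dd=f["d"][int(u[1]),int(u[0])];X=m["R"].T@(np.linalg.solve(K,[u[0],u[1],1])*dd-m["t"]);print("  depth pt",X.round(4))
for n in("top","side"):
    v=P[n,"blue"]-P[n,"red"];print(n,np.linalg.norm(v[:2]),"yaw",np.arctan2(v[1],v[0]))
# stand brown deck outline by depth: height map from top
f=np.load("pics/top0.npz");m=ctrl.camera_model("top");d=f["d"];v,u=np.mgrid[140:235,195:315]
D=d[140:235,195:315];pc=np.stack([u,v,np.ones_like(u)],-1)@np.linalg.inv(m["mtx"]).T*D[...,None];W=(pc-m["t"])@m["R"]
mk=((W[...,2]>.045)&(W[...,2]<.09)).astype(np.uint8)
c=blob(mk,(0,120,0,95));pts=np.array([W[p[0][1],p[0][0],:2] for p in c],np.float32);print(cv2.minAreaRect(pts),len(pts))
print(W[::8,::10,2].round(3))
im=f["im"][150:230,200:310];cv2.imwrite("pics/crop.png",cv2.resize(im,None,fx=6,fy=6,interpolation=cv2.INTER_CUBIC))
E
```

```text
Traceback (most recent call last):
  File "h.py", line 10, in blob
    c=max(c,key=cv2.contourArea);return c
ValueError: max() iterable argument is empty
```

```bash
cat > m.py <<'E'
from h import *
P={}
for n,rr,rb in [("top",(275,310,200,225),(280,310,165,192)),("side",(215,250,200,225),(255,285,205,228))]:
    f=np.load(f"pics/{n}0.npz");im=f["im"];hsv=cv2.cvtColor(im,cv2.COLOR_BGR2HSV);m=ctrl.camera_model(n)
    red=(((hsv[...,0]<8)|(hsv[...,0]>172))&(hsv[...,1]>140)&(hsv[...,2]>90)).astype(np.uint8)
    blue=((hsv[...,0]>100)&(hsv[...,0]<125)&(hsv[...,1]>120)&(hsv[...,2]>120)).astype(np.uint8)
    for nm,mk,roi,z in [("red",red,rr,.068),("blue",blue,rb,.0565)]:
        c=blob(mk,roi);r=cv2.minAreaRect(c);M=cv2.moments(c);u=(M["m10"]/M["m00"],M["m01"]/M["m00"])
        w=ray(m,u,z);P[n,nm]=w;print(n,nm,r,w.round(4),np.array([ray(m,p,z)[:2] for p in cv2.boxPoints(r)]).round(3).tolist())
        K=m["mtx"];dd=f["d"][int(u[1]),int(u[0])];X=m["R"].T@(np.linalg.solve(K,[u[0],u[1],1])*dd-m["t"]);print("  depth pt",X.round(4))
for n in("top","side"):
    v=P[n,"blue"]-P[n,"red"];print(n,np.linalg.norm(v[:2]),"yaw",np.arctan2(v[1],v[0]))
f=np.load("pics/top0.npz");m=ctrl.camera_model("top");d=f["d"];v,u=np.mgrid[140:235,195:315]
D=d[140:235,195:315];pc=np.stack([u,v,np.ones_like(u)],-1)@np.linalg.inv(m["mtx"]).T*D[...,None];W=(pc-m["t"])@m["R"]
mk=((W[...,2]>.045)&(W[...,2]<.09)).astype(np.uint8)
c=blob(mk,(0,120,0,95));pts=np.array([W[p[0][1],p[0][0],:2] for p in c],np.float32);print(cv2.minAreaRect(pts),len(pts))
print((W[::8,::10,2]*1000).round().astype(int))
im=f["im"][150:230,200:310];cv2.imwrite("pics/crop.png",cv2.resize(im,None,fx=6,fy=6,interpolation=cv2.INTER_CUBIC))
E
python3 m.py
```

```text
top red ((289.75677490234375, 211.45945739746094), (10.52153491973877, 12.823122024536133), 9.462322235107422) [ 0.4771 -0.0528  0.068 ] [[0.461, -0.034], [0.499, -0.04], [0.494, -0.071], [0.456, -0.065]]
  depth pt [ 0.4776 -0.0532  0.063 ]
top blue ((296.1346130371094, 178.32693481445312), (9.021342277526855, 13.532013893127441), 11.309932708740234) [ 0.5793 -0.0742  0.0565] [[0.562, -0.056], [0.603, -0.065], [0.597, -0.092], [0.556, -0.083]]
  depth pt [ 0.5794 -0.0742  0.056 ]
side red ((232.7077178955078, 213.33848571777344), (14.63609790802002, 9.674708366394043), 7.125016689300537) [ 0.4765 -0.0581  0.068 ] [[0.454, -0.071], [0.459, -0.032], [0.499, -0.044], [0.493, -0.081]]
  depth pt [ 0.4766 -0.0562  0.0662]
side blue ((270.0, 218.0), (8.0, 14.0), 90.0) [ 0.5788 -0.0731  0.0565] [[0.561, -0.056], [0.601, -0.059], [0.596, -0.091], [0.557, -0.087]]
  depth pt [ 0.5786 -0.0741  0.0575]
top 0.1044161914622692 yaw -0.2058026381622748
side 0.10341205534379906 yaw -0.14584145316118569
((0.549325704574585, 0.04755686968564987), (0.25450754165649414, 0.16556984186172485), 79.85631561279297) 282
[[ 6  5 -1  0  0  1  0  0  3 -1 -1  1]
 [-2  1  3  0  3 -1  1  5  2 -5  2 -1]
 [ 4  1  2  1  2  0  3  4  1 -1  1  0]
 [ 0  0 -3 55 59 57 49 49 -6  4 -2 -2]
 [ 2  0  5 57 63 53 62 65 67 66 59  1]
 [ 1  2 -1 55 55 51 52 59 66 66 57  0]
 [-1  3 51 52 54 57 64 65 69 65 -6  1]
 [-3  2 57 61 58 54 64 66 67 65  2  3]
 [ 0 -1 60 57 55 57 64 67 65 63  3  3]
 [ 1  4  0 -2 49 51 61 67 69 65 63  3]
 [-3  3  0  2 -1  2  1  4  1  2  1 -3]
 [ 3  1 -2  0  7  3  4  7 -2  5  1  8]]
```

View pics/crop.png

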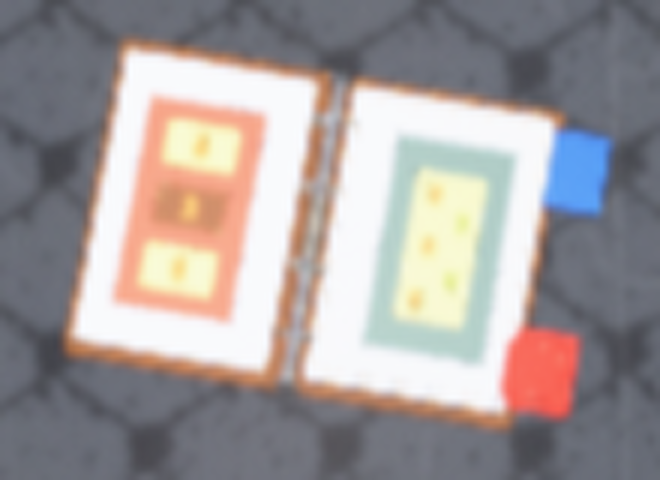

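Deck fit: the stand origin is at about (0.550, 0.0595) with yaw about -0.176, and the tab masks agree. My plan is to slide the closed fingers, tilted, under the red tab's overhang from the right. Then I swing them around the spine while turning the tool to vertical.

```bash
cat >> h.py <<'E'
from scipy.spatial.transform import Rotation as Ro
O=np.array([.550,.0595,0]);YAW=-.176
S=Ro.from_euler('z',YAW).as_matrix(); TIP=.0726
def pose(tip,al):           # tip in stand coords (m), al = deg below horizontal, pointing to +y
    a=np.radians(al);z=np.array([0,np.cos(a),-np.sin(a)]);x=np.array([-1.,0,0]);y=np.cross(z,x)
    return O+S@(np.array(tip)-TIP*z), S@np.stack([x,y,z],1)
def rows(ps):
    o=ctrl.get_obs();R0=Ro.from_rotvec(o["tool_rot"]).as_matrix();out=[]
    for p,R in ps:
        s=R0.T@(p-o["tool_pos"])/.6;r=Ro.from_matrix(R0.T@R).as_rotvec()/(np.pi/2)
        out.append(np.r_[s,r].round(3).tolist())
    for r in out:print(r)
def swing(th,al,r,press=0.,x=-.052):
    t=np.radians(th);a=np.radians(al);u=np.array([-np.cos(t),np.sin(t)]);n=np.array([-np.sin(t),-np.cos(t)])
    d=np.array([np.cos(a),-np.sin(a)]);e=np.array([np.sin(a),np.cos(a)])
    q=np.array([-s*d+k*.0145*e for s in np.linspace(0,.06,61) for k in(-1,1)])
    ok=(r+q@u)<=.140
    c=.0025+max(-(q[ok]@n))-press
    p=r*u+c*n; return pose([x,p[0],.0605+p[1]],al)
E
python3 - <<'E'
from h import *
o=ctrl.get_obs();R0=Ro.from_rotvec(o["tool_rot"]).as_matrix()
rows([(np.array([.45,.30,.30]),R0),(np.array([.46,-.05,.30]),pose([0,0,0],90)[1]),pose([-.052,-.20,.20],50)])
E
```

```text
[-0.565, -0.338, 0.005, 0.0, 0.0, 0.0]
[-0.756, -0.89, 0.006, -0.001, -0.0, -0.083]
[-0.812, -1.089, 0.08, -0.445, 0.029, -0.079]
```

Emit:
apply_moves(grip=0, rows=[-0.565,-0.338,0,0,0,0,-0.565,-0.338,0,0,0,0,-0.565,-0.338,0,0,0,0,-0.565,-0.338,0,0,0,0,-0.565,-0.338,0,0,0,0,-0.565,-0.338,0,0,0,0,-0.565,-0.338,0,0,0,0,-0.565,-0.338,0,0,0,0,-0.756,-0.89,0,0,0,-0.083,-0.756,-0.89,0,0,0,-0.083,-0.756,-0.89,0,0,0,-0.083,-0.756,-0.89,0,0,0,-0.083,-0.756,-0.89,0,0,0,-0.083,-0.756,-0.89,0,0,0,-0.083,-0.756,-0.89,0,0,0,-0.083,-0.756,-0.89,0,0,0,-0.083,-0.756,-0.89,0,0,0,-0.083,-0.756,-0.89,0,0,0,-0.083])

```text
t: 1.9
tool_pos: [0.4598, -0.049, 0.3035]
tool_rot: [-0.274, -3.129, -0.001]
contact_force: [-0.3, 0.3, 0.4]
opening: -0.0002
grip_force: 0.0
```

Run:
```python
from h import *
o=ctrl.get_obs();print(o["t"],o["q"].round(2),o["tool_pos"],o["opening"])
rows([pose([-.052,-.20,.20],60),pose([-.052,-.20,.15],30),pose([-.052,-.19,.032],30),pose([-.052,-.132,.032],30)])
```

```text
1.9 [-0.27 -0.35  1.98  0.    1.52 -1.66] [ 0.4598114  -0.04895492  0.30353364] -0.0002209867988632075
[-0.029, -0.19, 0.068, -0.333, -0.001, 0.001]
[-0.029, -0.234, 0.195, -0.666, -0.001, 0.001]
[-0.03, -0.217, 0.392, -0.666, -0.001, 0.001]
[-0.03, -0.121, 0.392, -0.666, -0.001, 0.001]
```

Emit:
apply_moves(rows=[-0.029,-0.19,0.068,-0.333,0,0,-0.029,-0.19,0.068,-0.333,0,0,-0.029,-0.19,0.068,-0.333,0,0,-0.029,-0.19,0.068,-0.333,0,0,-0.029,-0.234,0.195,-0.666,0,0,-0.029,-0.234,0.195,-0.666,0,0,-0.029,-0.234,0.195,-0.666,0,0,-0.029,-0.234,0.195,-0.666,0,0,-0.029,-0.234,0.195,-0.666,0,0,-0.029,-0.234,0.195,-0.666,0,0,-0.029,-0.234,0.195,-0.666,0,0])

```text
t: 3.0
tool_pos: [0.4533, -0.1903, 0.1878]
tool_rot: [0.228, 2.64, 1.518]
contact_force: [-0.3, -0.4, 1.0]
opening: -0.0004
grip_force: 0.0
```

Run:
```python
from h import *
o=ctrl.get_obs();print(o["t"],o["q"].round(2),o["tool_pos"],pose([-.052,-.20,.15],30)[0])
rows([pose([-.052,-.19,.032],30),pose([-.052,-.132,.032],30)])
im,d=ctrl.get_image("side");cv2.imwrite("pics/s1.png",im[60:340,100:420][:, :].repeat(2,0).repeat(2,1))
```

```text
3.0 [-0.85  0.14  1.92  0.77  1.82 -2.35] [ 0.45325263 -0.19032647  0.1877605 ] [ 0.45277606 -0.19020773  0.1863    ]
[0.001, -0.164, 0.115, -0.002, -0.001, 0.002]
[0.001, -0.115, 0.198, -0.002, -0.001, 0.002]
```

View pics/s1.png

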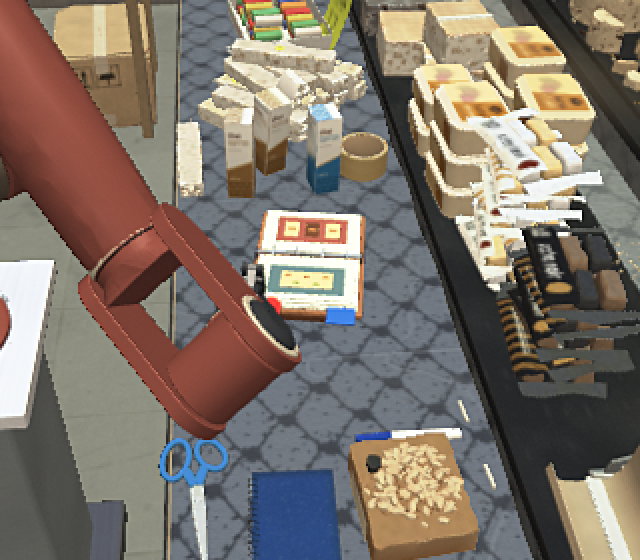

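The arm is tilted and the fingers are hidden behind the wrist, near the red tab at about (273,303). The wrist clears the scissors. Next I lower and slide in under the tab.

Emit:
apply_moves(rows=[0,-0.08,0.055,0,0,0,0,-0.164,0.115,0,0,0,0,-0.164,0.115,0,0,0,0,-0.164,0.115,0,0,0,0,-0.164,0.115,0,0,0])

```text
t: 3.55
tool_pos: [0.455, -0.1809, 0.0683]
tool_rot: [0.23, 2.638, 1.52]
contact_force: [-0.3, -0.2, -0.0]
opening: -0.0001
grip_force: 0.0
```

Run:
```python
from h import *
o=ctrl.get_obs();print(o["t"],o["q"].round(2),o["tool_pos"],pose([-.052,-.19,.032],30)[0])
rows([pose([-.052,-.16,.032],30),pose([-.052,-.132,.032],30)])
im,d=ctrl.get_image("wrist");cv2.imwrite("pics/w1.png",im)
```

```text
3.55 [-0.83  0.35  1.93  0.76  1.65 -2.49] [ 0.45502627 -0.18092003  0.06833095] [ 0.45452699 -0.18036222  0.0683    ]
[0.001, 0.025, 0.044, -0.001, -0.0, 0.001]
[0.001, 0.049, 0.084, -0.001, -0.0, 0.001]
```

View pics/w1.png

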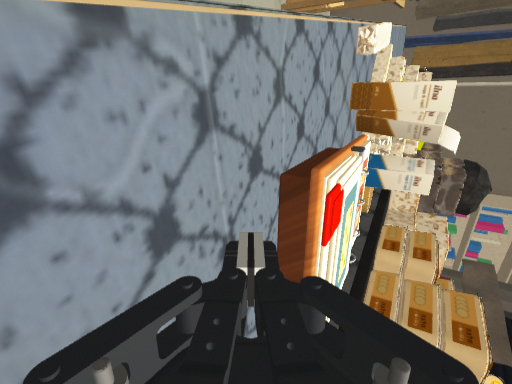

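The wrist view shows the closed fingertips at about (250,235), below the red tab at (335,215). In this view, right is up. I insert and then lift.

Emit:
apply_moves(rows=[0,0.025,0.044,0,0,0,0,0.049,0.084,0,0,0,0,0.049,0.084,0,0,0])

```text
t: 3.9
tool_pos: [0.465, -0.1218, 0.0692]
tool_rot: [0.226, 2.639, 1.52]
contact_force: [-0.2, 0.1, -1.0]
opening: -0.0003
grip_force: 0.0
```

Run:
```python
from h import *
o=ctrl.get_obs();print(o["t"],o["tool_pos"],pose([-.052,-.132,.032],30)[0],o["contact_force"])
th=np.arange(0,61,5)
rows([swing(t,30+max(0,t-30)*.3,.130) for t in th])
im,d=ctrl.get_image("wrist");cv2.imwrite("pics/w2.png",im)
```

```text
3.9 [ 0.46503393 -0.12175506  0.06918864] [ 0.46468237 -0.1232582   0.0683    ] [-0.17580064  0.13934956 -0.99352466]
[0.0, 0.005, -0.002, -0.001, -0.001, 0.003]
[0.0, 0.022, -0.015, -0.001, -0.001, 0.003]
[0.0, 0.041, -0.026, -0.001, -0.001, 0.003]
[-0.0, 0.06, -0.035, -0.001, -0.001, 0.003]
[-0.0, 0.08, -0.043, -0.001, -0.001, 0.003]
[-0.0, 0.1, -0.048, -0.001, -0.001, 0.003]
[-0.0, 0.12, -0.052, -0.001, -0.001, 0.003]
[-0.0, 0.142, -0.053, 0.015, -0.001, 0.003]
[-0.0, 0.165, -0.053, 0.032, -0.001, 0.003]
[-0.001, 0.187, -0.051, 0.049, -0.001, 0.003]
[-0.001, 0.209, -0.048, 0.065, -0.001, 0.003]
[-0.001, 0.231, -0.042, 0.082, -0.001, 0.003]
[-0.001, 0.253, -0.035, 0.099, -0.001, 0.003]
```

View pics/w2.png

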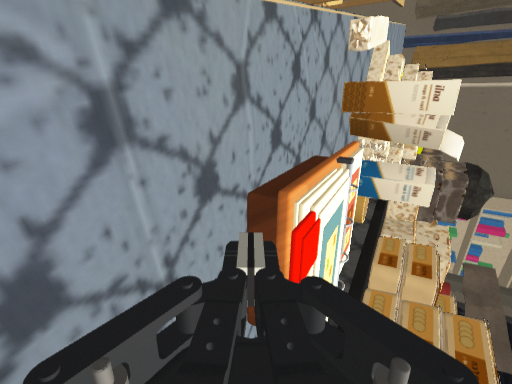

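The tip at about (255,240) is beside the deck edge and below the tab at (305,245). Next I lift along the arc.

Emit:
apply_moves(rows=[0,0.005,-0.002,0,0,0,0,0.022,-0.015,0,0,0,0,0.041,-0.026,0,0,0,0,0.06,-0.035,0,0,0,0,0.08,-0.043,0,0,0,0,0.1,-0.048,0,0,0,0,0.12,-0.052,0,0,0,0,0.142,-0.053,0.015,0,0,0,0.165,-0.053,0.032,0,0,0,0.187,-0.051,0.049,0,0,0,0.209,-0.048,0.065,0,0,0,0.231,-0.042,0.082,0,0,0,0.253,-0.035,0.099,0,0])

```text
t: 5.25
tool_pos: [0.4746, -0.0657, 0.2102]
tool_rot: [0.243, 2.759, 1.315]
contact_force: [-0.5, -0.8, 0.3]
opening: 0.0001
grip_force: 0.4
```

Run:
```python
from h import *
o=ctrl.get_obs();print(o["t"],o["q"].round(2),o["tool_pos"],swing(60,39,.130)[0],o["contact_force"])
rows([swing(t,30+(t-30)*.3,.130-max(0,t-90)*.0006) for t in range(65,126,5)])
im,d=ctrl.get_image("side");cv2.imwrite("pics/s2.png",im[120:260,150:350].repeat(3,0).repeat(3,1))
```

```text
5.25 [-0.61 -0.08  2.04  0.78  1.63 -2.15] [ 0.47459099 -0.06568969  0.210213  ] [ 0.47511164 -0.06461408  0.2107535 ] [-0.4804717  -0.79468527  0.29939028]
[-0.001, 0.024, 0.007, 0.016, -0.0, 0.0]
[-0.001, 0.045, 0.014, 0.033, -0.0, 0.0]
[-0.001, 0.066, 0.023, 0.05, -0.0, 0.0]
[-0.001, 0.086, 0.034, 0.066, -0.0, 0.0]
[-0.001, 0.105, 0.047, 0.083, -0.0, 0.0]
[-0.001, 0.123, 0.061, 0.1, -0.0, 0.0]
[-0.001, 0.135, 0.079, 0.116, -0.0, 0.0]
[-0.001, 0.145, 0.098, 0.133, -0.0, 0.0]
[-0.001, 0.154, 0.117, 0.15, -0.0, 0.0]
[-0.001, 0.161, 0.136, 0.166, -0.0, 0.0]
[-0.001, 0.166, 0.155, 0.183, -0.0, 0.0]
[-0.001, 0.169, 0.174, 0.2, -0.0, 0.0]
[-0.001, 0.17, 0.193, 0.216, -0.0, 0.0]
```

View pics/s2.png

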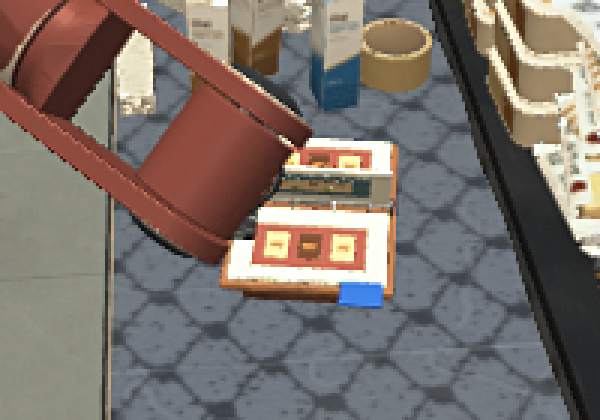

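The top leaf stands up at about 60° (edge near (330,190)), and the lower leaf with the blue tab at (360,295) stays down. I continue.

Emit:
apply_moves(rows=[0,0.024,0.007,0.016,0,0,0,0.045,0.014,0.033,0,0,0,0.066,0.023,0.05,0,0,0,0.086,0.034,0.066,0,0,0,0.105,0.047,0.083,0,0,0,0.123,0.061,0.1,0,0,0,0.135,0.079,0.116,0,0,0,0.145,0.098,0.133,0,0,0,0.154,0.117,0.15,0,0,0,0.161,0.136,0.166,0,0,0,0.166,0.155,0.183,0,0,0,0.169,0.174,0.2,0,0,0,0.17,0.193,0.216,0,0])

```text
t: 6.6
tool_pos: [0.5015, 0.0861, 0.2158]
tool_rot: [0.26, 2.967, 0.838]
contact_force: [0.2, -0.8, 1.1]
opening: 0.0
grip_force: 0.3
```

Run:
```python
from h import *
o=ctrl.get_obs();print(o["t"],o["q"].round(2),o["tool_pos"],swing(125,58.5,.109)[0],o["contact_force"])
rows([swing(t,30+(t-30)*.3+(t-125)*.2,.109-(t-125)*.0002) for t in range(130,176,5)])
```

```text
6.6 [-0.2  -0.19  2.05  0.57  1.34 -1.74] [0.50151439 0.08606542 0.21584347] [0.50192036 0.08613214 0.21643953] [ 0.20703775 -0.79699082  1.14690648]
[-0.001, 0.012, 0.015, 0.028, -0.0, 0.0]
[-0.001, 0.021, 0.032, 0.056, -0.0, 0.0]
[-0.001, 0.028, 0.049, 0.084, -0.0, 0.0]
[-0.001, 0.035, 0.066, 0.112, -0.0, 0.001]
[-0.001, 0.039, 0.083, 0.14, -0.0, 0.001]
[-0.001, 0.042, 0.1, 0.167, -0.0, 0.001]
[-0.001, 0.044, 0.117, 0.195, -0.0, 0.001]
[-0.001, 0.044, 0.134, 0.223, -0.0, 0.001]
[-0.001, 0.043, 0.15, 0.251, -0.0, 0.001]
[-0.001, 0.04, 0.165, 0.278, -0.0, 0.001]
```

Contact forces are steady at about 1 N, as expected.

Emit:
apply_moves(rows=[0,0.012,0.015,0.028,0,0,0,0.021,0.032,0.056,0,0,0,0.028,0.049,0.084,0,0,0,0.035,0.066,0.112,0,0,0,0.039,0.083,0.14,0,0,0,0.042,0.1,0.167,0,0,0,0.044,0.117,0.195,0,0,0,0.044,0.134,0.223,0,0,0,0.043,0.15,0.251,0,0,0,0.04,0.165,0.278,0,0,0,0.04,0.165,0.278,0,0])

```text
t: 7.7
tool_pos: [0.5132, 0.1575, 0.1425]
tool_rot: [0.272, 3.118, 0.178]
contact_force: [0.3, -0.1, -0.2]
opening: 0.0001
grip_force: 0.0
```

Run:
```python
from h import *
o=ctrl.get_obs();print(o["t"],o["q"].round(2),o["tool_pos"],swing(175,83.5,.099)[0],o["contact_force"])
rows([swing(180,83.5,.099,p) for p in (0.,.002,.004,.006)]+[swing(180,83.5,.099,-.03)])
```

```text
7.7 [ 0.12 -0.02  1.97  0.12  1.16 -1.33] [0.5131758  0.15751889 0.14251651] [0.51458857 0.15736587 0.14413034] [ 0.27031999 -0.13124896 -0.23629552]
[-0.002, 0.0, 0.01, 0.0, -0.002, 0.001]
[-0.002, -0.0, 0.013, 0.0, -0.002, 0.001]
[-0.002, -0.001, 0.016, 0.0, -0.002, 0.001]
[-0.002, -0.001, 0.02, 0.0, -0.002, 0.001]
[-0.002, 0.006, -0.04, 0.0, -0.002, 0.001]
```

Emit:
apply_moves(rows=[0,0,0.005,0,0,0,0,0,0.01,0,0,0,0,0,0.012,0,0,0,0,0,0.012,0,0,0])

```text
t: 8.1
tool_pos: [0.5143, 0.1571, 0.1368]
tool_rot: [0.275, 3.114, 0.179]
contact_force: [-0.1, -0.2, 0.7]
opening: 0.0006
grip_force: 0.0
```

Emit:
apply_moves(rows=[0,0,0.003,0,0,0,0,0,0.003,0,0,0])

```text
t: 8.3
tool_pos: [0.5147, 0.1574, 0.1357]
tool_rot: [0.274, 3.114, 0.178]
contact_force: [-1.7, -1.6, 2.4]
opening: 0.0001
grip_force: 1.4
```

Emit:
apply_moves(rows=[0,0,0.003,0,0,0,0,0,0.004,0,0,0,0,0,0.004,0,0,0])

```text
t: 8.6
tool_pos: [0.515, 0.1575, 0.1352]
tool_rot: [0.273, 3.115, 0.177]
contact_force: [-7.9, -3.9, 15.5]
opening: 0.0002
grip_force: 7.6
```

Emit:
apply_moves(rows=[0,0,0.003,0,0,0,0,0,0.004,0,0,0,0,0,0.004,0,0,0])

```text
t: 8.9
tool_pos: [0.5153, 0.1577, 0.1348]
tool_rot: [0.272, 3.116, 0.176]
contact_force: [-13.2, -6.6, 27.1]
opening: 0.0001
grip_force: 13.4
```

It is bottomed out against the stand at 27 N. Next I lift straight off, move back and look.

Emit:
apply_moves(rows=[0,0,-0.02,0,0,0,0,0,-0.08,0,0,0,0,0,-0.16,0,0,0,0,0,-0.24,0,0,0,0.1,0.1,-0.28,0,0,0,0.18,-0.1,-0.28,0,0,0,0.18,-0.2,-0.28,0,0,0,0.18,-0.3,-0.28,0,0,0,0.18,-0.4,-0.28,0,0,0,0.18,-0.4,-0.28,0,0,0,0.18,-0.4,-0.28,0,0,0])

```text
t: 10.0
tool_pos: [0.362, -0.0784, 0.2694]
tool_rot: [0.275, 3.113, 0.178]
contact_force: [1.0, -0.8, 0.4]
opening: 0.0002
grip_force: 0.0
```

Run:
```python
from h import *
o=ctrl.get_obs();print(o["t"],o["tool_pos"],o["contact_force"])
a,da=ctrl.get_image("top");b,db=ctrl.get_image("side")
m=ctrl.camera_model("top")
v,u=np.mgrid[140:235,195:315];D=da[140:235,195:315]
W=(np.stack([u,v,np.ones_like(u)],-1)@np.linalg.inv(m["mtx"]).T*D[...,None]-m["t"])@m["R"]
L=(W-O)@S
for y0 in range(-140,141,20):
    k=(abs(L[...,0])<.06)&(abs(L[...,1]-y0/1000)<.01)&(L[...,2]<.12)
    if k.any():print(y0,k.sum(),(np.median(L[k][:,2])*1000).round(1))
A=cv2.resize(a[130:250,190:330],None,fx=2.85,fy=2.85);B=cv2.resize(b[130:250,190:330],None,fx=2.85,fy=2.85)
cv2.imwrite("pics/e.png",np.hstack([A,B]))
```

```text
10.0 [ 0.36204809 -0.07839375  0.26942755] [ 1.03762098 -0.82787211  0.4099395 ]
-140 243 0.7
-120 233 3.3
-100 256 57.4
-80 259 57.4
-60 258 57.7
-40 262 57.8
-20 258 57.2
0 263 57.8
20 258 63.8
40 260 63.9
60 261 63.9
80 257 64.1
100 260 63.7
120 156 49.8
140 191 0.8
```

View pics/e.png

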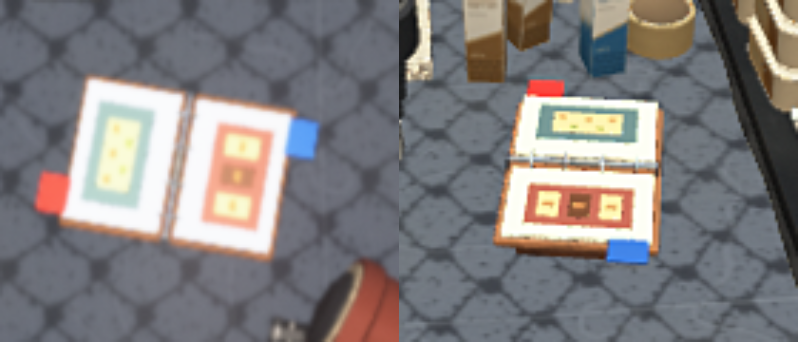

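The leaf is flat on the left (red tab at (52,193), flat at 64 mm). The lower leaf is still on the right, and the hand is clear.

```bash
python3 -c "
from station import ctrl
print(ctrl.finish_job())"
```

```text
the job is handed in; nothing more can be done
None
```

The red-tab leaf is turned over and pressed flat on the left; the blue-tab leaf still lies on the right, the hand is clear, and the job is handed in after about 10 s of robot time.

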